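Move the charged battery pack from the charger to the hand vacuum

ROBOT

A 6-joint arm with a two-finger parallel gripper is mounted at the origin on a cart in front of the work surface, level with it; the furniture and walls round the work are solid. World frame = base frame: x ahead of the robot, y to its left, z up, the work surface at z = 0. Lengths are in mm, angles in rad, forces in N, time in s.
With the tool pointing down it reaches from about 350 to 975 mm from the base axis. Payload 7.1 kg.
Tool frame: the origin (TCP) lies on the front face of the gripper's body, between the roots of the fingers; the fingertips stand 80 mm ahead of it and the grasp point (between the pads) lies 61 mm ahead of it (env.tips_ahead is the distance from the TCP to the fingertips, in mm); z points along the fingers, y is the direction in which the jaws open and shut (so a half turn about z gives the same grasp; the last joint's range is limited). The gripper opens to 88 mm and grips with 3 to 60 N. Pads are 20 mm wide; open, the fingers measure 115 mm over their backs; the gripper's body (75 mm by 178 mm) begins 61 mm behind the grasp point.
Start: joints at [1.288, 0.423, 1.63, -0, 1.089, -0.019], TCP at [162.938, 603.371, 302.675] pointing down, gripper open.
Joint ranges: [-3, 3], [-0.9, 2.11], [0.09, 2.58], [-1.31, 4.45], [0.11, 2.69], [-2.54, 2.54]. Speed limits (rad/s): [2.39, 2.39, 3.01, 3.14, 3.14, 3.14].

INTERFACE

Orientations are given as a unit quaternion [x, y, z, w].
In Python, from station import env, set_gripper, viewer, workorder gives the robot as it stands. Calls block until the motion is done:
- env.reach(position, orientation): joint-space move of the TCP to a pose.
- env.move_l(position, rot=None, rate=150, f_stop=None): straight line of the TCP; rot=None keeps the orientation; rate is the mean speed in mm/s. With f_stop (N) it stops when the force on the tool has changed by that much, and returns True; else False.
- env.move_joints(angles): joint-space move.
- set_gripper(opening): finger opening in mm; the grip force is fixed at half the most; returns when the fingers have stopped.
- env.hold(seconds).
- env.ik(position, orientation): joint angles nearest the present ones, or None.
- env.read_state(): the state.
- viewer.camera(name): name is "scene" or "top"; returns the picture (420x560x3 uint8, blue, green, red); there is no depth.
- viewer.camera_params(name): a dict with "fx", "fy", "cx", "cy" (pixels), "pose" (4x4, takes a point from camera to world coordinates). Camera axes: x right, y up, looking along -z (the intrinsics and any distortion apply to the point x, -y, -z); pixel columns grow to the right and rows downward; lengths in mm; the calibration is good to about 2 mm. A picture is of the moment at which its call begins. camera_params takes no time and is no camera call.
A pose or a line that the arm cannot do raises env.IKError and nothing moves.
- workorder.sign_off(): hands the job in, once; it reports no verdict.
The state is a dict: "time_s": time; "qpos": joint angles; "dq": joint speeds; "tau": joint torques, N m; "tool_pos": TCP position; "orientation": TCP orientation; "force": force on the tool from outside, world axes, zero at the start; "wrist_torque": the same for the moment, N m; "width": finger opening in mm.
Only numpy, scipy, OpenCV 4.12 (cv2) and the standard library are available. Lean on these libraries where they do the work, as an engineer would, in place of code of your own. Each camera call takes 0.05 s, during which the arm holds its last target.

TASK

The battery pack on the charger is full: press the charger's orange release tab so that the pack pops loose, slide the pack off its rail, and slide it onto the rail of the hand vacuum until the catch there clicks shut behind it and holds it. Work gently: stop pushing at the click instead of ramming the buffers behind it, force neither the tab nor the rails, and leave the other things on the counter where they are.

Things in the scene. Friction and masses are not known exactly. Their poses are not given: they have to be found in the camera images.
- pack: Battery pack, a loose dark block 90 long (x) x 58 wide (y) x 46 high mm, 0.31 to 0.63 kg. Orange plate on its rear (-x) end, four green lights on top nearer its front (+x). Origin: centre of its underside; x = the way it slides onto a rail, z up. It starts locked on the charger.
- pack_grip (a point): Middle of the pack, 29 mm above its underside: grip here across the flat 58 mm sides (along the pack's y).
- pack_channel (a point): Front end of the underside, 45 mm ahead of the pack's origin: mouth of the channel that takes the rail. Channel 37 mm wide, 11.5 deep, running back 82 mm to a rear wall 8 mm thick. Lips along both bottom edges (3.5 thick, 24 apart) pass under the rail's head, so on the rail the pack cannot be lifted.
- charger: Charger, dark grey, fixed to the counter; green light and cord at its far end. Origin: on the counter, below the rear edge of its slide deck, x = the way the pack slides on (from the orange tab to the end wall), z up. Flat slippery deck 80 mm wide, 42 mm above the counter, from x = 0 to 92 mm.
- charger_home (a point): Where the seated pack's origin lies on the charger: on the deck, 45 mm from its rear edge, axes as the charger's. The pack is locked there between the catch's tooth behind it and an ejector pin in the end wall that pushes it rearwards (-x) with about 12 N.
- charger_nose (a point): Tip of the round nose of the charger's T rail, at deck height, 38 mm ahead of the deck's rear edge. Head 34 mm wide, underside 5.5 and top 9.5 mm above the deck; play to the pack 1.5 mm each side, 2 mm up. Going rearwards the pack is off the rail once its front end is behind this tip (origin 52 mm or more behind charger_home); then it may be lifted.
- charger_tab (a point): Top of the orange ribbed release tab at the charger's rear end (moves with it), 41 mm above the counter; tab 40 wide, 43 long; the point is 38 mm behind the seated pack's rear face. Press straight down: when the tooth is down, the pin shoves the pack about 20 mm rearwards, towards the presser, and there it stays, loose on the rail.
- charger_catch (a joint): Travel in m of the charger's tab with its tooth: 0 up, 0.008 fully down on its stop. Sprung: about 2 N to start it, 5 N fully down. The tooth stands 5 mm above the deck: the pack is freed from about 0.005 on.
- vac: Cordless hand vacuum, 300 mm long, lying in its heavy dark parking tray (does not move): battery deck, pale motor barrel with carrying handle, clear dust cup, nozzle. Same battery rail as the charger's. Origin: on the counter, below the rear edge of the deck, x = the way the pack slides on, towards the nozzle. Deck 80 mm wide, 60 mm above the counter, x = 0 to 92 mm.
- vac_nose (a point): Tip of the round nose of the vacuum's T rail, at deck height, 38 mm ahead of the deck's rear edge; head and play as on the charger. Lay the pack's front end on the deck just behind this tip, above the vacuum's own tab (whose top is 1 mm below the deck), then slide it on with its underside on the deck.
- vac_home (a point): Where the locked pack's origin lies on the vacuum, axes as the vacuum's. Coming from the rear, the pack meets the ejector pin 20 mm before home, which pushes back with 4 N rising to 12 N, and with its rear wall rides over the sloped 5 mm tooth 18 to 11 mm before home (about 5 N more); at home the tooth snaps up behind it. Let go too early, the pin throws it back about 20 mm.
- vac_catch (a joint): Travel in m of the vacuum's tab with its tooth: 0 up (locking, if the pack is home), about 0.005 while the pack's rear wall rides on it.
- beaker_1: Brushed steel beaker, 64 mm across, 148 high, at the back; origin: centre of its base. Bystander.
- beaker_2: Second steel beaker, 64 mm across, 150 high, in front of the first; origin: centre of its base. Bystander.
- blue_mug: Blue mug, 85 x 117 x 96 mm with its handle; origin: centre of its base. Bystander.
- dish: White dish, 118 mm across, 34 high, on the left; origin: centre of its base. Bystander.
- vac_buffer: Two black rubber buffers on the vacuum's end wall, 91.7 mm ahead of the deck's rear edge (origin and axes as vac): they stop the pack 1.7 mm past home, just after the click. Straight on the rail the push needs up to about 14 N before the click, more if held askew; rising further while the pack stands still, it is on the buffers: stop, over 15 N on them is ramming.

How it is judged (in metres and radians):
On the way, in this order (a step that is already met when the one before it is completed fails the run):
1. the charger's catch has let the pack go: it has popped out past the catch and is still on the rail (x of pack in the frame of charger between 0 and 0.036 m), for 0.1 s.
2. the pack has been slid off the charger's rail and lifted clear of it (x of pack in the frame of charger below 0 m and z of pack in the frame of charger above 0.057 m and contact force between pack and charger below 0.1 N), for 0.1 s.
At the end, for the whole second after the job is handed in: The pack sits home on the vacuum's rail (origin 43.5 to 49 mm along the deck, within 3 mm sideways, flat on the deck to 4 mm, in line to 0.06 rad), the vacuum's catch has sprung up behind it (joint under 2 mm), and it rests there, let go (x of pack in the frame of vac between 0.0435 and 0.049 m and y of pack in the frame of vac between -0.003 and 0.003 m and z of pack in the frame of vac between 0.057 and 0.064 m and angle between the x axis of pack and the x axis of vac, either way round below 0.06 rad and value of joint vac_catch below 0.002 m and linear speed of pack below 0.01 m/s); the robot touches nothing.
It fails at once if the pack is rammed against the vacuum's buffers with more than 15 N (contact force between pack and vac_buffer above 15 N).
It fails at once if the pack is forced: its contacts with the vacuum or with the charger add up to more than 50 N (contact force between pack and vac above 50 N or contact force between pack and charger above 50 N).
It fails at once if the robot itself presses on the charger with its tab, or on the vacuum, with more than 25 N (contact force between the arm and charger above 25 N or contact force between the arm and vac above 25 N).
It fails at once if one of the beakers, the mug or the dish is shifted by more than 2 cm (distance of any of beaker_1, beaker_2, blue_mug, dish from where it was at the start of the episode above 0.02 m).
It also fails if it takes over 69 s, if anything falls off the work surface, if the arm or the gripper's body presses on something with over 40 N, if the wrist force passes 120 N, or if a joint passes its speed limit or range.

## Working session

There is one attempt and no reset: what is moved stays moved. The work goes in short steps, each a Python script; the robot and the scene stay as the last script left them, time stands still between calls to the robot, and variables do not carry over. Pictures are saved under pics/ and viewed, and the job is handed in when it is done.

```bash
ls; mkdir -p pics; python3 - <<'E'
from station import env, set_gripper, viewer, workorder
import cv2
for n in ("scene","top"):
    im=viewer.camera(n); cv2.imwrite(f"pics/{n}0.png",im)
    p=viewer.camera_params(n); print(n,p)
s=env.read_state(); print(s)
E
```

```text
pics
scene {'fx': 398.6925174942151, 'fy': 398.6925174942151, 'cx': 274.31947830772384, 'cy': 210.97356672594347, 'pose': array([[ 9.15540328e-01,  1.72104087e-01, -3.63546546e-01,
         2.20482747e+02],
       [-4.01918730e-01,  4.26773929e-01, -8.10139092e-01,
        -6.19207089e+02],
       [ 1.57239396e-02,  8.87831176e-01,  4.59900599e-01,
         5.02126161e+02],
       [ 0.00000000e+00,  0.00000000e+00,  0.00000000e+00,
         1.00000000e+00]])}
top {'fx': 427.7917527960827, 'fy': 427.7917527960827, 'cx': 271.0581277936429, 'cy': 203.59756407869935, 'pose': array([[-2.57811038e-02,  9.99158907e-01, -3.18875090e-02,
         5.38480868e+02],
       [-9.99563168e-01, -2.53042048e-02,  1.52699360e-02,
         1.68330367e+02],
       [ 1.44502045e-02,  3.22672553e-02,  9.99374812e-01,
         9.58674848e+02],
       [ 0.00000000e+00,  0.00000000e+00,  0.00000000e+00,
         1.00000000e+00]])}
{'time_s': 0.1, 'qpos': array([ 1.28799392e+00,  4.23764287e-01,  1.63057980e+00, -2.63486629e-05,
        1.08859021e+00, -1.90044827e-02]), 'dq': array([-0.00032655, -0.0014318 , -0.00165844, -0.00061583, -0.00089695,
       -0.00082942]), 'tau': array([-3.28022916e-04, -5.45613170e+01, -2.74323893e+01,  6.45716884e-02,
        1.87847775e-02, -2.81326373e-05]), 'tool_pos': array([162.84623721, 603.02267472, 301.99270851]), 'orientation': array([ 1.31510753e-01,  9.91314517e-01, -6.64950489e-04, -8.93098518e-05]), 'force': array([-0.3355861 ,  0.44093365, -0.51475241]), 'wrist_torque': array([ 0.02147029,  0.01110669, -0.01457438]), 'width': 87.74189481901126}
```

View pics/scene0.png

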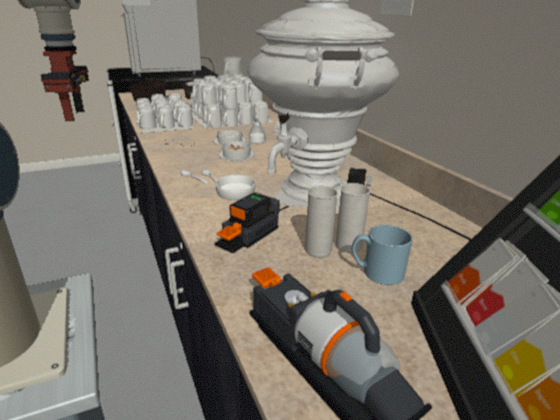

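View pics/top0.png

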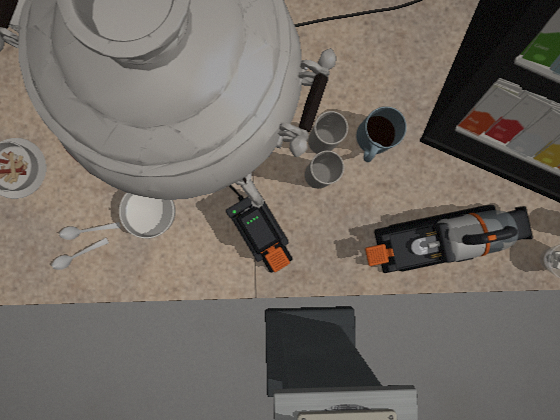

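```bash
python3 - <<'E'
import cv2
t=cv2.imread("pics/top0.png"); s=cv2.imread("pics/scene0.png")
def c(im,x0,y0,x1,y1,k,n): cv2.imwrite(f"pics/{n}.png",cv2.resize(im[y0:y1,x0:x1],None,fx=k,fy=k,interpolation=cv2.INTER_CUBIC))
c(t,215,170,305,280,5,"t_ch"); c(t,340,195,540,280,4,"t_vac")
c(s,205,170,305,260,6,"s_ch"); c(s,240,255,440,420,4,"s_vac")
E
```

```text
(no output)
```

View pics/t_ch.png

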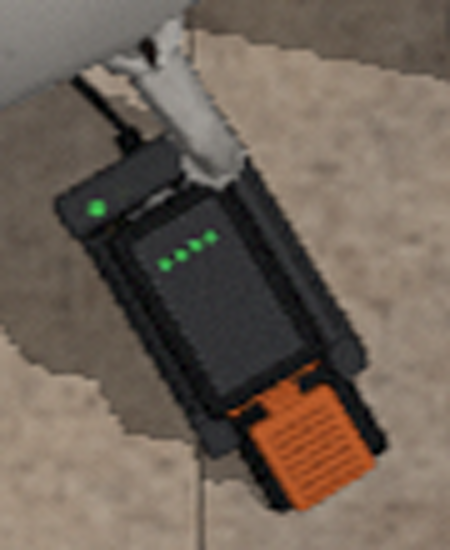

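View pics/t_vac.png

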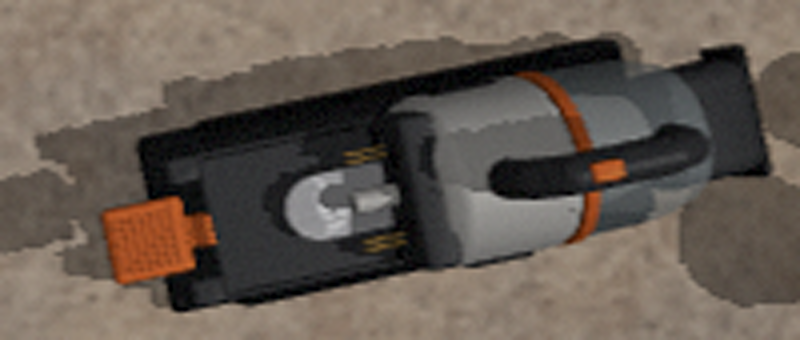

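View pics/s_ch.png

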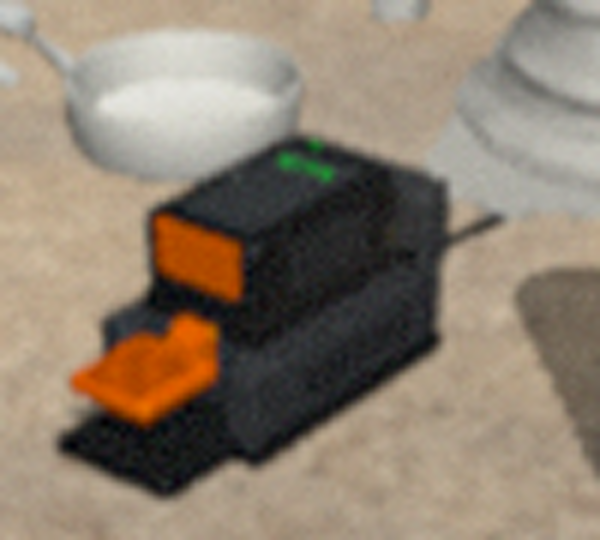

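View pics/s_vac.png

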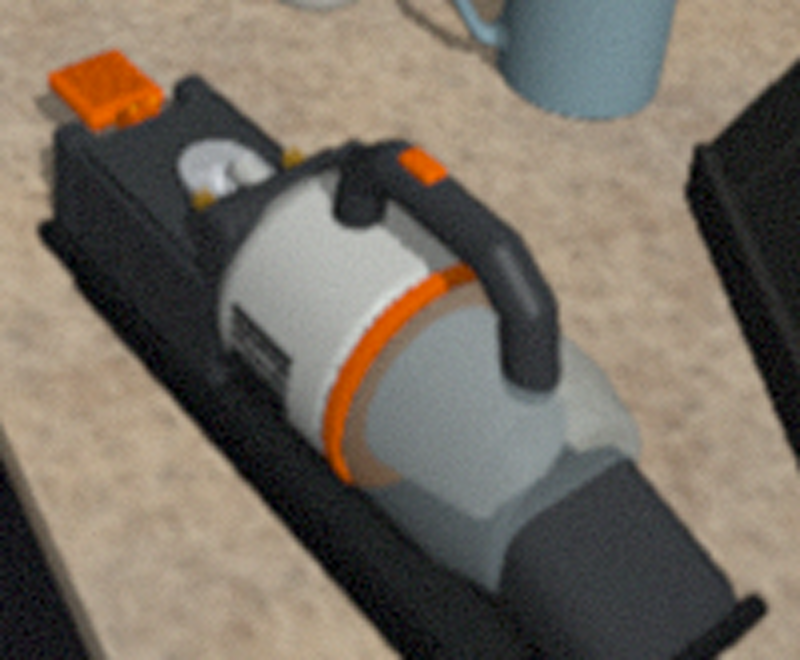

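```bash
cat > h.py <<'E'
import numpy as np
from scipy.optimize import least_squares
from station import env, set_gripper, viewer, workorder
P={n:viewer.camera_params(n) for n in("scene","top")}
def proj(n,X):
    p=P[n];T=p["pose"];c=T[:3,:3].T@(np.asarray(X,float)-T[:3,3])
    return np.array([p["cx"]+p["fx"]*c[0]/-c[2],p["cy"]+p["fy"]*c[1]/c[2]])
def ray(n,u):
    p=P[n];T=p["pose"];d=T[:3,:3]@np.array([(u[0]-p["cx"])/p["fx"],-(u[1]-p["cy"])/p["fy"],-1]);return T[:3,3],d
def tri(us,ut):
    r=least_squares(lambda X:np.r_[proj("scene",X)-us,proj("top",X)-ut],[600,100,50]);return r.x,np.sqrt(2*r.cost)
def onz(n,u,z):
    o,d=ray(n,u);return o+d*(z-o[2])/d[2]
E
python3 - <<'E'
from h import *
np.set_printoptions(precision=1,suppress=True)
S=lambda a,b:np.array([a/6+205,b/6+170]);T=lambda a,b:np.array([a/5+215,b/5+170])
pts={"tabRL":(S(72,378),T(298,510)),"tabRR":(S(145,408),T(376,462)),"green":(S(316,146),T(97,208)),
"light_L":(S(283,157),T(165,265)),"light_R":(S(328,174),T(210,237)),"packRL":(S(152,213),T(215,410)),"packRR":(S(245,240),T(325,350)),
"tap":(np.array([275,172.]),T(215,175))}
for k,(a,b) in pts.items(): print(k,*tri(a,b))
SV=lambda a,b:np.array([a/4+240,b/4+255]);TV=lambda a,b:np.array([a/4+340,b/4+195])
pv={"tabRL":(SV(112,50),TV(104,213)),"tabRR":(SV(52,82),TV(118,284)),"nosetip":(SV(180,165),TV(287,205)),"contactL":(SV(293,157),TV(365,155)),"contactR":(SV(203,200),TV(385,243)),
"tabFL":(SV(163,95),TV(180,198)),"tabFR":(SV(100,128),TV(195,272)),
"handleO":(SV(425,163),TV(607,170))}
for k,(a,b) in pv.items(): print(k,*tri(a,b))
E
```

```text
tabRL [421.9 150.1  36.7] 0.7217703925990336
tabRR [440.9 116.3  37.9] 0.2198811683784527
green [553.1 230.4  76.5] 0.8513063991473659
light_L [528.6 202.7  87.9] 0.49586589989442614
light_R [540.  183.9  86.5] 0.8766000792647355
packRL [468.1 184.2  82.4] 0.14071185722876792
packRR [491.1 139.   87.6] 0.5906701710074079
tap [567.8 178.3 153.9] 5.24653793792374
tabRL [467.8 -43.4  55.8] 0.06401136761356739
tabRR [432.1 -51.3  52.5] 1.4428910263454469
nosetip [ 464.2 -137.1   58.8] 3.751267637074609
contactL [ 494.6 -172.9   80.4] 0.952832437423413
contactR [ 449.2 -181.8   79.8] 0.9075570597259841
tabFL [475.3 -84.3  55.6] 0.40878523260282174
tabFR [438.5 -92.5  53.7] 2.1312907673356705
handleO [ 490.1 -263.8  147.4] 0.7957557005479661
```

```bash
cat > ov.py <<'E'
from h import *
import cv2,sys
def fr(x,y,yaw):
    c,s=np.cos(yaw),np.sin(yaw)
    return lambda p:np.array([x+c*p[0]-s*p[1],y+s*p[0]+c*p[1],p[2]])
def box(x0,x1,w,z0,z1):
    L=[]
    for z in(z0,z1):
        q=[(x0,-w,z),(x1,-w,z),(x1,w,z),(x0,w,z)]; L+=[(q[i],q[(i+1)%4]) for i in range(4)]
    for a in((x0,-w),(x1,-w),(x1,w),(x0,w)): L.append(((*a,z0),(*a,z1)))
    return L
def rect(x0,x1,w,z): return box(x0,x1,w,z,z)[:4]
def nose(z): 
    t=np.linspace(-np.pi/2,np.pi/2,13); q=[(55-17*np.cos(a),17*np.sin(a),z) for a in t]+[(92,17,z)]; q=[(92,-17,z)]+q
    return list(zip(q[:-1],q[1:]))
def draw(im,n,f,L,win,k,col=(255,255,0)):
    x0,y0,x1,y1=win; o=cv2.resize(im[y0:y1,x0:x1],None,fx=k,fy=k,interpolation=cv2.INTER_CUBIC)
    for Ls,c in L:
        for a,b in Ls:
            A=(proj(n,f(a))+.5-[x0,y0])*k;B=(proj(n,f(b))+.5-[x0,y0])*k
            cv2.line(o,tuple(int(v) for v in A),tuple(int(v) for v in B),c,1,cv2.LINE_AA)
    return o
E
cat > o1.py <<'E'
from ov import *
import sys
c=[float(v) for v in sys.argv[1:4]];v=[float(a) for a in sys.argv[4:7]];tag=sys.argv[7]
t=cv2.imread("pics/top0.png"); s=cv2.imread("pics/scene0.png")
Y,G,M=(255,255,0),(0,255,0),(255,0,255)
f=fr(c[0],c[1],np.radians(c[2])); L=[(box(0,90,29,42,88),Y),(rect(0,92,40,42),G),(rect(-59.5,-16.5,20,41),M)]
a=draw(t,"top",f,L,(215,170,305,280),5.0); b=draw(s,"scene",f,L,(205,170,305,260),6.0)
h=550;b=cv2.copyMakeBorder(b,0,max(0,h-b.shape[0]),0,0,cv2.BORDER_CONSTANT)[:h]
o=np.hstack([a[:h],b]);cv2.imwrite(f"pics/oc{tag}.png",cv2.resize(o,None,fx=.76,fy=.76,interpolation=cv2.INTER_AREA))
f=fr(v[0],v[1],np.radians(v[2])); L=[(rect(0,92,40,60),G),(rect(-59.5,-16.5,20,59),M),(nose(69.5),Y)]
a=draw(t,"top",f,L,(350,210,450,275),8.0);b=draw(s,"scene",f,L,(240,260,330,340),8.0)
cv2.imwrite(f"pics/ovt{tag}.png",a);cv2.imwrite(f"pics/ovs{tag}.png",cv2.resize(b,None,fx=.9,fy=.9,interpolation=cv2.INTER_AREA))
E
python3 o1.py 481 162 29.8 461.8 -105.1 -78.5 1
```

```text
(no output)
```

View pics/oc1.png

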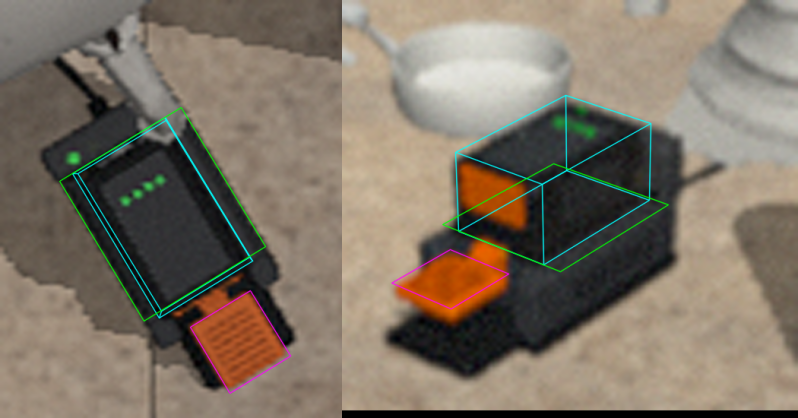

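View pics/ovt1.png

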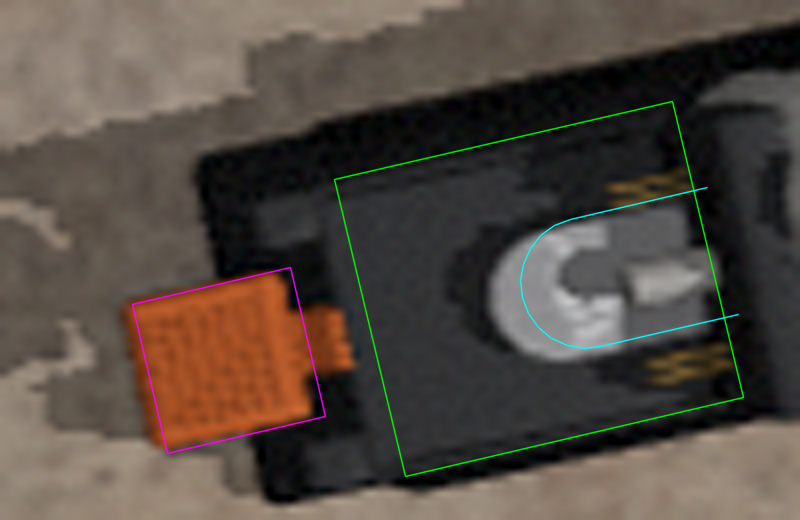

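View pics/ovs1.png

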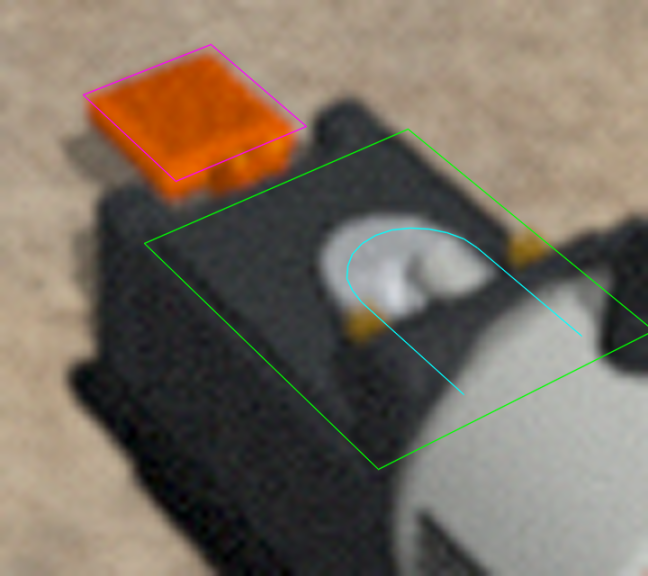

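```bash
cat > o2.py <<'E'
from ov import *
import sys
c=[float(v) for v in sys.argv[1:4]];v=[float(a) for a in sys.argv[4:7]];tag=sys.argv[7];im=sys.argv[8] if len(sys.argv)>8 else "0"
gm=lambda i:(255*(i/255.)**.45).astype(np.uint8)
t=gm(cv2.imread(f"pics/top{im}.png")); s=gm(cv2.imread(f"pics/scene{im}.png"))
Y,G,M=(255,255,0),(0,255,0),(255,0,255)
f=fr(c[0],c[1],np.radians(c[2])); L=[(box(0,90,29,42,88),Y),(rect(0,92,40,42),G),(rect(-54,-20,20,41),M)]
a=draw(t,"top",f,L,(215,190,305,280),8.0); b=draw(s,"scene",f,L,(210,185,300,255),8.0)
cv2.imwrite(f"pics/oct{tag}.png",cv2.resize(a,(600,600)));cv2.imwrite(f"pics/ocs{tag}.png",b)
f=fr(v[0],v[1],np.radians(v[2])); L=[(rect(0,92,40,60),G),(rect(-54,-20,20,59),M),(nose(69.5),Y)]
a=draw(t,"top",f,L,(350,210,450,275),8.0);b=draw(s,"scene",f,L,(240,260,330,334),8.0)
cv2.imwrite(f"pics/ovt{tag}.png",a);cv2.imwrite(f"pics/ovs{tag}.png",b)
E
python3 o2.py 481 162 29.8 460.5 -98 -78.5 2
```

```text
(no output)
```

View pics/oct2.png

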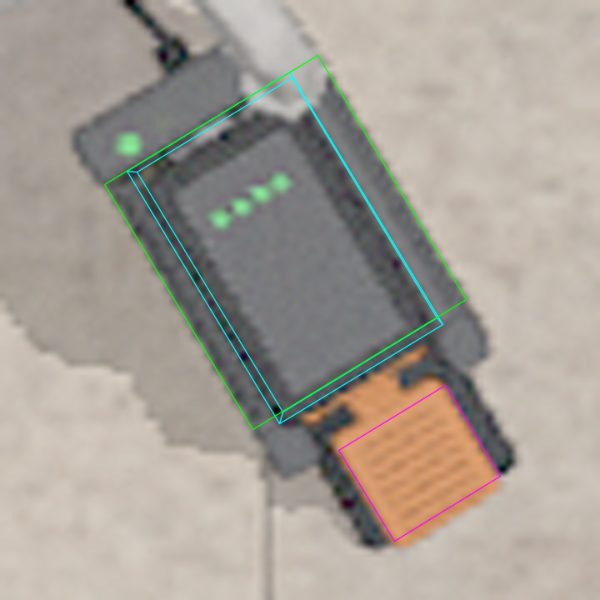

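View pics/ocs2.png

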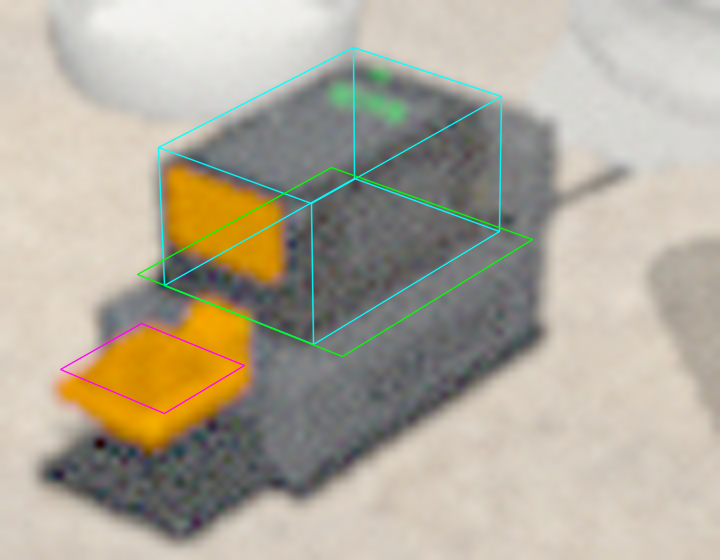

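View pics/ovt2.png

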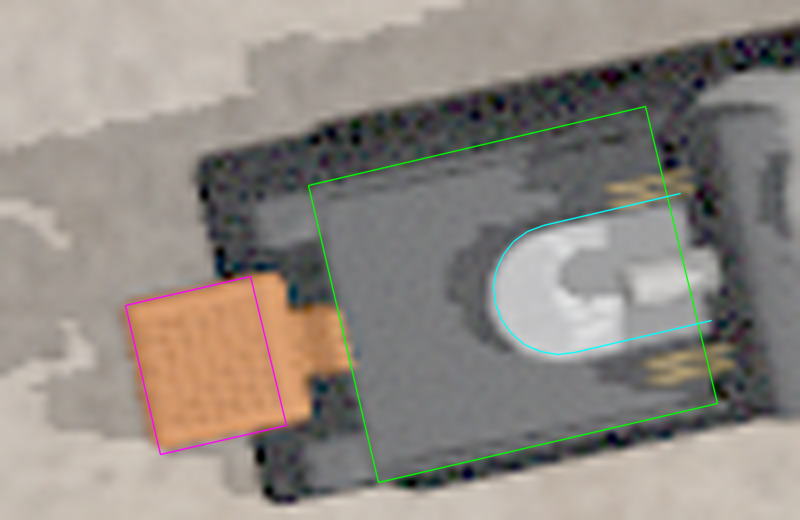

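View pics/ovs2.png

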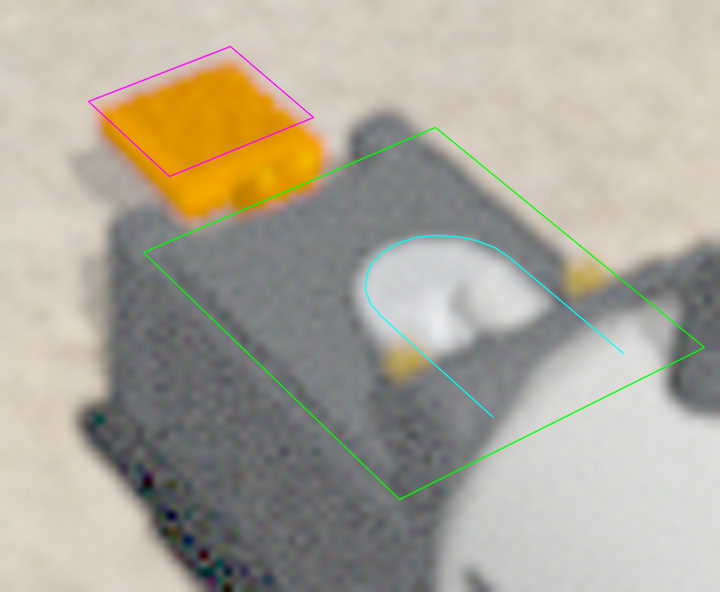

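```bash
python3 - <<'E'
import cv2,numpy as np
gm=lambda i:(255*(i/255.)**.45).astype(np.uint8)
t=gm(cv2.imread("pics/top0.png"));s=gm(cv2.imread("pics/scene0.png"))
cv2.imwrite("pics/tv3.png",cv2.resize(t[198:280,360:540],None,fx=4.4,fy=4.4,interpolation=cv2.INTER_CUBIC))
cv2.imwrite("pics/tc3.png",cv2.resize(t[185:280,215:305],None,fx=6,fy=6,interpolation=cv2.INTER_CUBIC))
E
```

```text
(no output)
```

View pics/tv3.png

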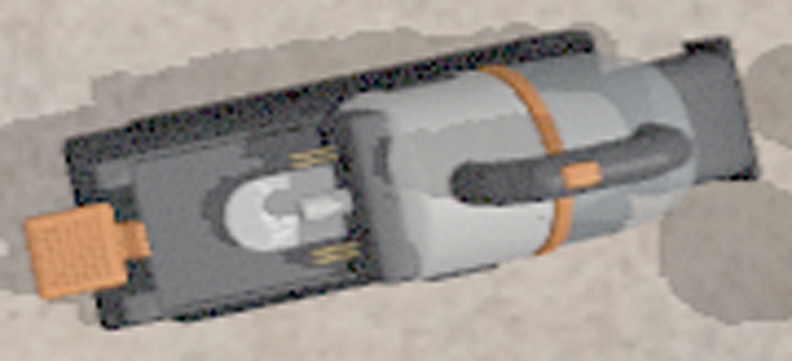

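View pics/tc3.png

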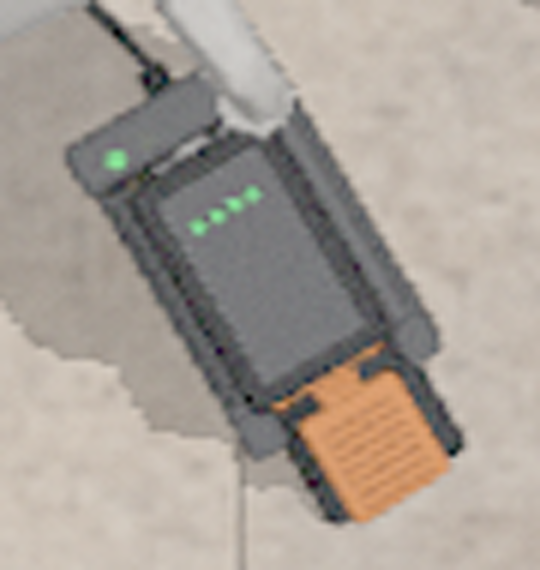

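```bash
python3 - <<'E'
from h import *
def yaw(a,b,z,o,k):
    A=onz("top",np.array(a)/k+o,z);B=onz("top",np.array(b)/k+o,z);d=B-A;return np.degrees(np.arctan2(d[1],d[0]))
o=np.array([360,198]);print(yaw((66,145),(590,33),12,o,4.4),yaw((30,298),(22,218),59,o,4.4)-90,yaw((110,204),(160,193),59,o,4.4),yaw((735,40),(758,178),60,o,4.4)+90,yaw((240,172),(330,163),69.5,o,4.4),yaw((130,170),(160,312),60,o,4.4)+90)
o=np.array([215,185]);k=6
for a,b,z in (((438,325),(300,105),48),((250,455),(70,165),48),((270,385),(160,205),88),((370,320),(258,140),88)): print(yaw(a,b,z,o,k))
print(yaw((360,522),(455,460),41,o,k)+90)
# cable: grasp
E
```

```text
-79.51735780313767 -86.13642821437325 -79.22015122433305 -83.02393928736478 -85.84991397313883 -79.97189415104171
30.630245303698455
30.45893195675082
30.037538305714012
30.446044798020704
31.445754169900987
```

```bash
cat >> h.py <<'E'
def q(yawdeg):
    a=np.radians(yawdeg)/2; return np.array([-np.sin(a),np.cos(a),0,0])
E
python3 - <<'E'
from h import *
np.set_printoptions(precision=2,suppress=True)
for z in (150,250,350,450): print(z,[onz("top",u,z)[:2] for u in ((150,205),(200,195),(250,175),(298,130))])
o=np.array([215,185])
# tab mid rear, tab sides
print(onz("top",np.array([(360+455)/2,(522+460)/2])/6+o,41), onz("top",np.array([360,522])/6+o,41),onz("top",np.array([455,460])/6+o,41))
# pack top bevel quad corners
for p in ((270,385),(370,320),(258,140),(160,205)): print(onz("top",np.array(p)/6+o,88))
for y in (30.4,210.4,-79.3,100.7): 
  for pos in ((448,142,200),(462,-100,250)):
    print(y,pos,env.ik(pos,q(y)))
E
```

```text
150 [array([567.42, 384.02]), array([583.92, 289.7 ]), array([619.48, 194.46]), array([703.13, 101.08])]
250 [array([563.84, 357.35]), array([578.3 , 274.69]), array([609.46, 191.23]), array([682.77, 109.39])]
350 [array([560.26, 330.68]), array([572.68, 259.68]), array([599.44, 188.  ]), array([662.41, 117.71])]
450 [array([556.68, 304.  ]), array([567.06, 244.67]), array([589.43, 184.77]), array([642.05, 126.03])]
[431.95 132.46  41.  ] [421.43 149.66  41.  ] [442.48 115.23  41.  ]
[474.36 179.84  88.  ]
[495.39 145.46  88.  ]
[557.3  181.84  88.  ]
[536.13 215.56  88.  ]
30.4 (448, 142, 200) [ 0.28  0.36  2.04 -0.    0.74 -1.82]
30.4 (462, -100, 250) [-0.24  0.28  2.   -0.    0.86 -2.34]
210.4 (448, 142, 200) [ 0.28  0.36  2.04 -0.    0.74  1.32]
210.4 (462, -100, 250) [-0.24  0.28  2.   -0.    0.86  0.8 ]
-79.3 (448, 142, 200) [ 0.28  0.36  2.04 -0.    0.74  0.09]
-79.3 (462, -100, 250) [-0.24  0.28  2.   -0.    0.86 -0.43]
100.7 (448, 142, 200) None
100.7 (462, -100, 250) None
```

```bash
python3 - <<'E'
from h import *
import cv2
np.set_printoptions(precision=2,suppress=True)
print(env.tips_ahead)
t=env.tips_ahead
set_gripper(0)
env.reach([444.5,139.8,110+t],q(30.4))
env.move_l([444.5,139.8,47+t],rate=120)
s=env.read_state();print(s["time_s"],s["tool_pos"],s["force"])
r=env.move_l([444.5,139.8,31+t],rate=12,f_stop=10)
s=env.read_state();print(r,s["time_s"],s["tool_pos"],s["force"])
env.hold(0.1)
for n in("scene","top"): cv2.imwrite(f"pics/{n}1.png",viewer.camera(n))
s=env.read_state();print(r,s["time_s"],s["tool_pos"],s["force"])
E
python3 - <<'E'
import cv2,numpy as np
gm=lambda i:(255*(i/255.)**.45).astype(np.uint8)
t=gm(cv2.imread("pics/top1.png"));s=gm(cv2.imread("pics/scene1.png"))
cv2.imwrite("pics/a1.png",np.hstack([cv2.resize(t[185:285,215:315],(400,400)),cv2.resize(s[160:260,205:305],(400,400))]))
E
```

```text
80.0
4.1167 [444.68 140.05 127.17] [ 0.87 -0.06  0.38]
True 5.2083 [444.67 139.82 113.  ] [-2.06 -0.79  9.94]
True 5.4083 [444.64 139.85 113.04] [-1.82 -0.86  8.69]
```

View pics/a1.png

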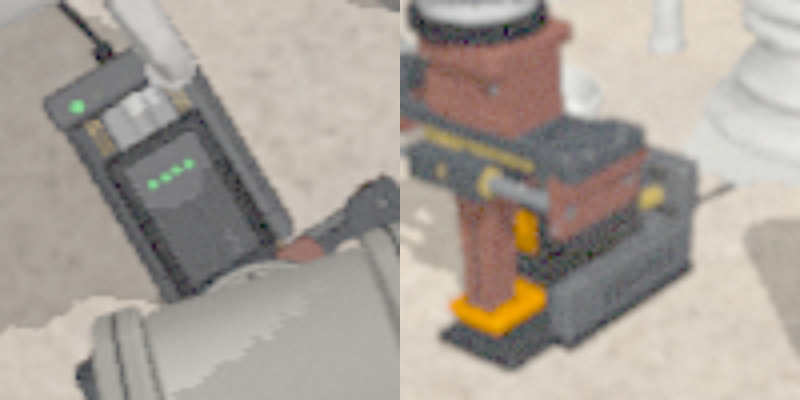

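```bash
python3 - <<'E'
from h import *
import cv2
np.set_printoptions(precision=2,suppress=True)
env.move_l([444.5,139.8,60+80],rate=80)
env.move_l([400,100,240],rate=250)
set_gripper(88)
for n in("scene","top"): cv2.imwrite(f"pics/{n}2.png",viewer.camera(n))
s=env.read_state();print(s["time_s"],s["tool_pos"],s["force"],s["width"])
E
python3 - <<'E'
import cv2,numpy as np
gm=lambda i:(255*(i/255.)**.45).astype(np.uint8)
t=gm(cv2.imread("pics/top2.png"));s=gm(cv2.imread("pics/scene2.png"))
cv2.imwrite("pics/a2.png",cv2.resize(t[185:285,215:315],(600,600),interpolation=cv2.INTER_CUBIC))
cv2.imwrite("pics/b2.png",cv2.resize(s[170:260,205:305],(600,540),interpolation=cv2.INTER_CUBIC))
E
```

```text
7.9917 [400.    99.99 239.99] [-0.18  0.32  0.08] 87.95565886264869
```

View pics/a2.png

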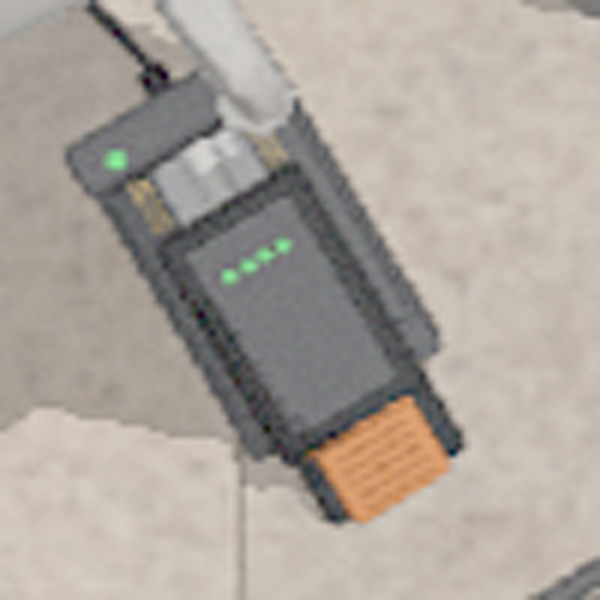

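View pics/b2.png

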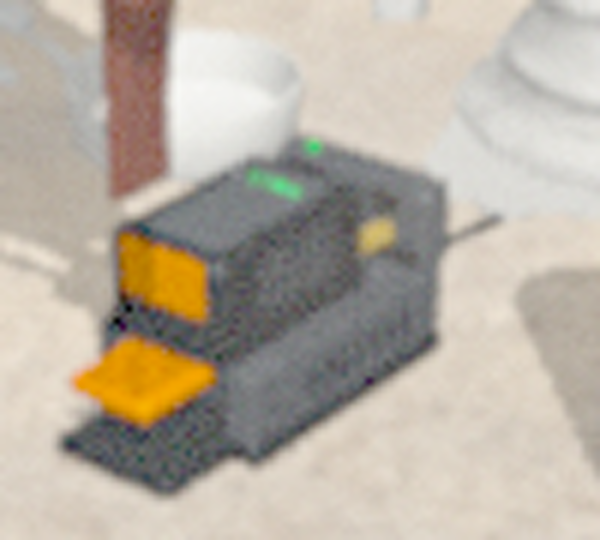

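```bash
python3 - <<'E'
from h import *
np.set_printoptions(precision=2,suppress=True)
o=np.array([215,185])
c=[onz("top",np.array(p)/6+o,88) for p in ((298,438),(398,372),(298,190),(185,252))]
m=np.mean(c,0);print(c,m)
d=(c[3]+c[2]-c[0]-c[1]);print("yaw",np.degrees(np.arctan2(d[1],d[0])))
a=np.radians(30.4);x=np.array([np.cos(a),np.sin(a)]);y=np.array([-x[1],x[0]])
for p in ([479,160],[477,157.9]): print((m[:2]-p)@x,(m[:2]-p)@y)
S=lambda a,b:np.array([a/6+205,b/6+170]);T=lambda a,b:np.array([a/6+215,b/6+185])
print(tri(S(255,177),T(230,276)),tri(S(298,191),T(285,245)),tri(S(118,230),T(298,438)))
E
```

```text
[array([456.25, 170.83,  88.  ]), array([477.58, 136.44,  88.  ]), array([540.  , 168.71,  88.  ]), array([520.01, 207.48,  88.  ])] [498.46 170.87  88.  ]
yaw 28.643409451595552
22.285534499869502 -0.4776836147844834
25.07323274293846 0.3215275623084242
(array([512.31, 192.18,  86.51]), np.float64(0.6891548949941415)) (array([522.72, 173.1 ,  87.05]), np.float64(1.0028333706520243)) (array([453.47, 171.66,  83.43]), np.float64(1.8500453816670979))
```

```bash
python3 - <<'E'
from h import *
np.set_printoptions(precision=2,suppress=True)
a=np.radians(30.4);x=np.array([np.cos(a),np.sin(a)]);y=np.array([-x[1],x[0]])
p=np.array([497.5,170.5])-5*x
env.move_l([*p,190],rate=200)
r=env.move_l([*p,133],rate=80,f_stop=6)
def st(l):
    s=env.read_state();f=s["force"];print(l,round(s["time_s"],2),s["tool_pos"],"fx,fy,fz",f[:2]@x,f[:2]@y,f[2],"w",s["width"],s["wrist_torque"])
st(r)
for w in (64,62,61,60,59.3): 
    set_gripper(w); st(w)
E
```

```text
False 9.63 [493.39 168.03 133.15] fx,fy,fz 0.16403151697528576 -1.207870702490604 0.2511675648543383 w 87.77676743303917 [0.06 0.   0.04]
64 10.21 [493.2  167.97 133.05] fx,fy,fz 0.05980723597136521 0.2881680130301585 -0.2369730886420241 w 64.15519877720132 [0.06 0.04 0.03]
62 10.47 [493.19 167.99 132.99] fx,fy,fz -1.0468557902404094 -0.05125654306714511 0.6064049786333802 w 61.83592176723404 [ 0.01  0.03 -0.03]
61 10.69 [493.1  168.09 132.97] fx,fy,fz -0.4231980532565581 2.4029188123274774 0.5934526531212024 w 61.24914145836778 [ 0.28  0.1  -0.01]
60 10.92 [493.01 168.02 132.97] fx,fy,fz 0.05329927239388379 2.316656042384539 0.16703822815718533 w 60.29569308381125 [0.3  0.19 0.03]
59.3 11.13 [492.96 167.96 132.96] fx,fy,fz -1.1571007459545481 2.0566611727435435 1.661928578018665 w 59.613046860102976 [ 0.39  0.36 -0.01]
```

```bash
cat >> h.py <<'E'
def st(l,yawd):
    a=np.radians(yawd);x=np.array([np.cos(a),np.sin(a)]);y=np.array([-x[1],x[0]])
    s=env.read_state();f=s["force"];print(l,"t",round(s["time_s"],2),s["tool_pos"].round(2),"fx %.1f fy %.1f fz %.1f"%(f[:2]@x,f[:2]@y,f[2]),"w %.2f"%s["width"],s["wrist_torque"].round(2));return s
E
python3 - <<'E'
from h import *
set_gripper(54); st("grip",30.4); env.hold(.1); st("grip",30.4)
E
```

```text
grip t 11.35 [492.88 167.96 132.97] fx -2.2 fy 3.4 fz 1.9 w 57.79 [0.42 0.59 0.06]
grip t 11.45 [492.88 167.94 132.98] fx -2.9 fy 3.0 fz 2.9 w 57.44 [0.47 0.66 0.08]
```

```bash
python3 - <<'E'
from h import *
import cv2
a=np.radians(30.4);x=np.array([np.cos(a),np.sin(a),0])
p0=env.read_state()["tool_pos"]
for d in (10,22,42):
    r=env.move_l(p0-d*x,rate=50,f_stop=14); st((d,r),30.4)
    if r: break
for n in("scene","top"): cv2.imwrite(f"pics/{n}3.png",viewer.camera(n))
E
python3 - <<'E'
import cv2,numpy as np
gm=lambda i:(255*(i/255.)**.45).astype(np.uint8)
t=gm(cv2.imread("pics/top3.png"));s=gm(cv2.imread("pics/scene3.png"))
cv2.imwrite("pics/a3.png",np.hstack([cv2.resize(t[185:285,215:315],(400,400)),cv2.resize(s[160:260,205:305],(400,400))]))
E
```

```text
(10, False) t 11.81 [483.83 162.37 132.96] fx -2.1 fy -0.0 fz -0.1 w 57.54 [-0.11  0.22  0.03]
(22, False) t 12.2 [473.24 156.48 132.95] fx -2.1 fy -0.5 fz -0.0 w 58.00 [0.02 0.19 0.03]
(42, False) t 12.75 [456.17 146.47 132.93] fx -0.6 fy 0.1 fz -1.7 w 57.71 [0.09 0.18 0.08]
```

View pics/a3.png

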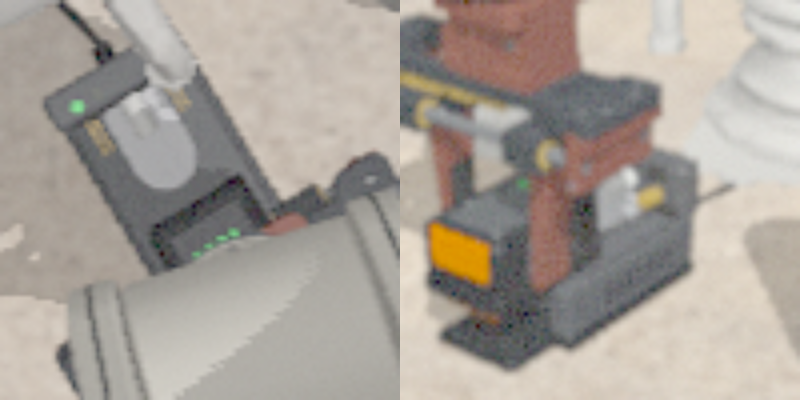

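```bash
python3 - <<'E'
from h import *
s=env.read_state()["tool_pos"]
env.move_l([s[0],s[1],230],rate=150); st("up",30.4)
E
python3 o2.py 477.7 158.6 30.4 460 -97.7 -79.3 4
python3 - <<'E'
import cv2,numpy as np
a=cv2.imread("pics/ovt4.png")[:420];b=cv2.imread("pics/ovs4.png")[50:450]
cv2.imwrite("pics/c4.png",a);
E
```

```text
up t 13.65 [455.96 146.49 229.36] fx -0.8 fy 0.2 fz -4.2 w 57.68 [-0.02  0.11 -0.03]
```

View pics/ovt4.png

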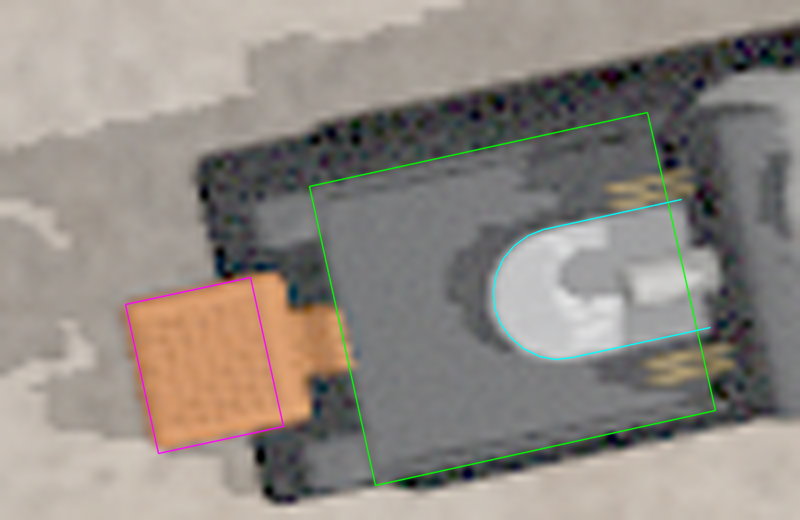

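View pics/oct4.png

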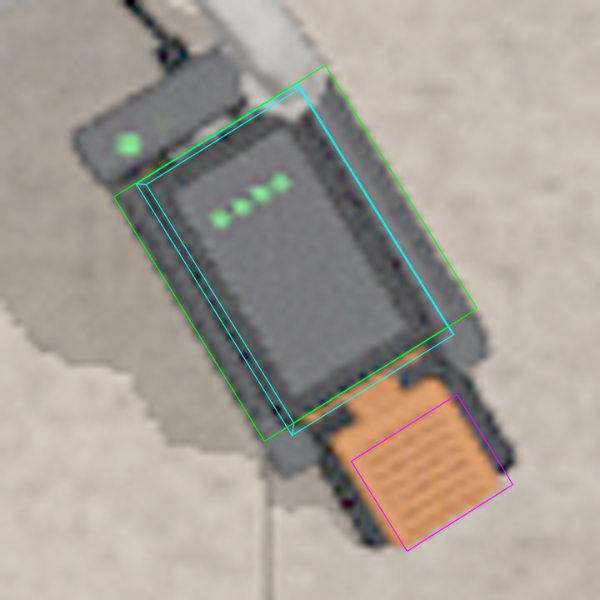

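```bash
cat >> h.py <<'E'
VO=np.array([460.,-97.7]);VY=-79.3
def vp(xv,yv,z):
    a=np.radians(VY);c,s=np.cos(a),np.sin(a)
    return np.array([VO[0]+c*xv-s*yv,VO[1]+s*xv+c*yv,z])
E
python3 - <<'E'
from h import *
import cv2
print(onz("top",(325,170),150))
env.move_l([456,146.5,248],rate=150)
env.reach(vp(-22,0,245),q(VY)); st("over",VY)
env.move_l(vp(-22,0,163),rate=120); st("hover",VY)
env.hold(.2)
for n in("scene","top"): cv2.imwrite(f"pics/{n}5.png",viewer.camera(n))
gm=lambda i:(255*(i/255.)**.45).astype(np.uint8)
t=gm(cv2.imread("pics/top5.png"));s=gm(cv2.imread("pics/scene5.png"))
cv2.imwrite("pics/a5.png",cv2.resize(t[190:290,340:473],(798,600),interpolation=cv2.INTER_CUBIC))
cv2.imwrite("pics/b5.png",cv2.resize(s[240:340,220:353],(798,600),interpolation=cv2.INTER_CUBIC))
E
```

```text
[625.52989041  51.87040605 150.        ]
over t 15.21 [455.83 -75.78 244.6 ] fx -0.3 fy -0.1 fz -4.6 w 58.01 [-0.03  0.08 -0.02]
hover t 16.04 [456.37 -76.02 163.4 ] fx -0.2 fy 0.3 fz -3.7 w 58.10 [-0.05  0.02  0.02]
```

View pics/a5.png

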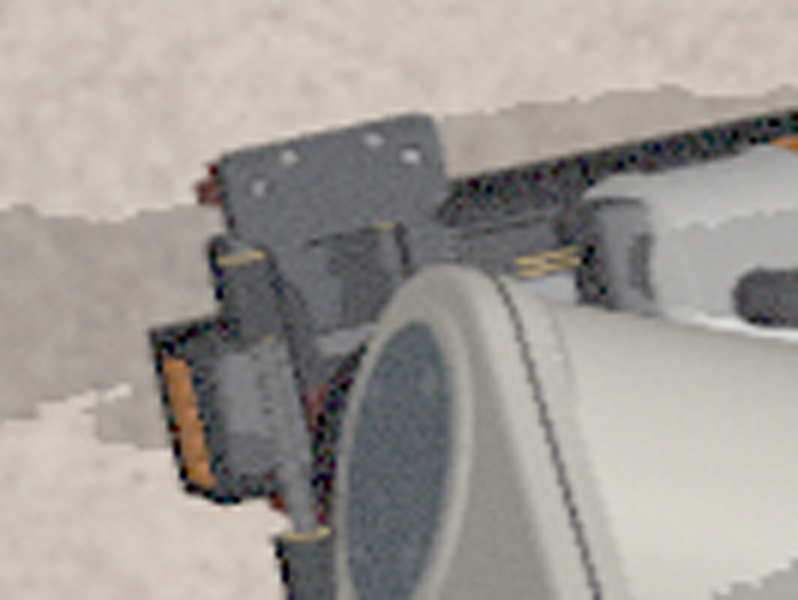

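View pics/b5.png

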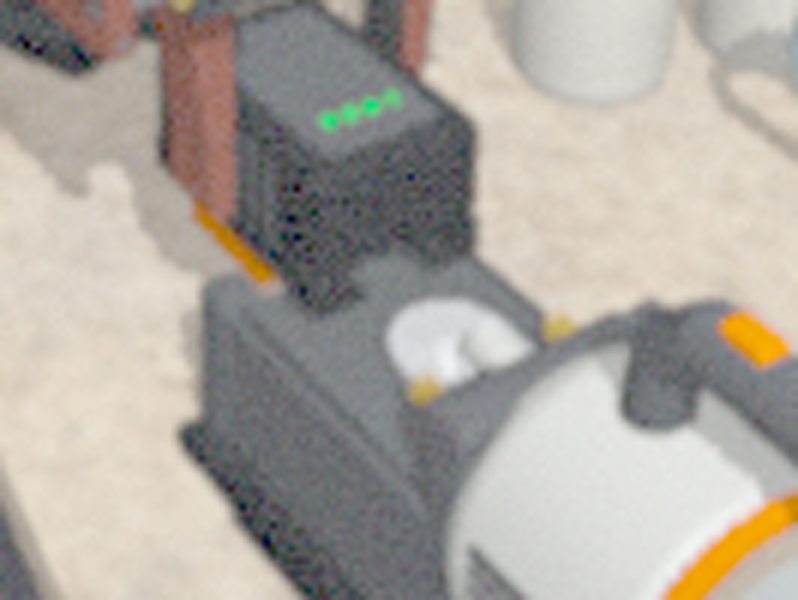

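```bash
cat > o5.py <<'E'
from ov import *
tag=sys.argv[1];tp=[float(a) for a in sys.argv[2].split(",")];off=[float(a) for a in sys.argv[3].split(",")]; win=(235,235,325,305)
gm=lambda i:(255*(i/255.)**.45).astype(np.uint8)
s=gm(cv2.imread(f"pics/scene{tag}.png"));k=8.8
import h
_p=h.proj
import ov
ov.proj=lambda n,X:_p(n,X)+off
fv=fr(*VO,np.radians(VY)); fp=fr(tp[0],tp[1],np.radians(VY)); b=tp[2]-91
o=draw(s,"scene",fv,[(rect(0,92,40,60),(0,255,0)),(nose(69.5),(255,255,0))],win,k)
L=box(-40,50,29,b,b+46)+[((50,-18.5,b),(50,-18.5,b+11.5)),((50,18.5,b),(50,18.5,b+11.5)),((50,-18.5,b+11.5),(50,18.5,b+11.5))]
x0,y0,x1,y1=win
for a,c in L:
    A=(ov.proj("scene",fp(a))+.5-[x0,y0])*k;B=(ov.proj("scene",fp(c))+.5-[x0,y0])*k
    cv2.line(o,tuple(int(v) for v in A),tuple(int(v) for v in B),(255,0,255),1,cv2.LINE_AA)
cv2.imwrite(f"pics/o5_{tag}.png",o)
E
python3 o5.py 5 456.37,-76.02,163.4 0,0
```

```text
(no output)
```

View pics/o5_5.png

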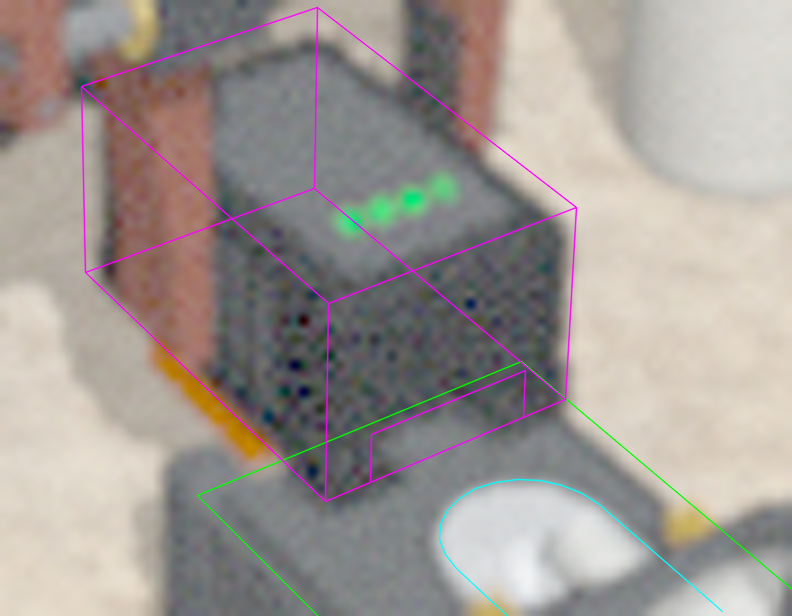

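```bash
python3 - <<'E'
from h import *
import cv2
env.move_l(vp(-22,0,153.5),rate=60,f_stop=5)
r=env.move_l(vp(-22,0,148.5),rate=8,f_stop=3); st(("down",r),VY)
env.hold(.1); st("h",VY)
for n in("scene",): cv2.imwrite(f"pics/{n}6.png",viewer.camera(n))
s=cv2.imread("pics/scene6.png")
gm=lambda i:(255*(i/255.)**.6).astype(np.uint8)
cv2.imwrite("pics/b6.png",gm(cv2.resize(s[245:305,245:325],(800,600),interpolation=cv2.INTER_CUBIC)))
E
```

```text
('down', True) t 17.07 [456.05 -76.08 150.88] fx -0.1 fy -0.8 fz 4.9 w 57.88 [-0.05  0.04 -0.04]
h t 17.18 [456.07 -76.07 150.9 ] fx 0.2 fy 0.1 fz 5.8 w 58.12 [-0.11  0.1  -0.07]
```

View pics/b6.png

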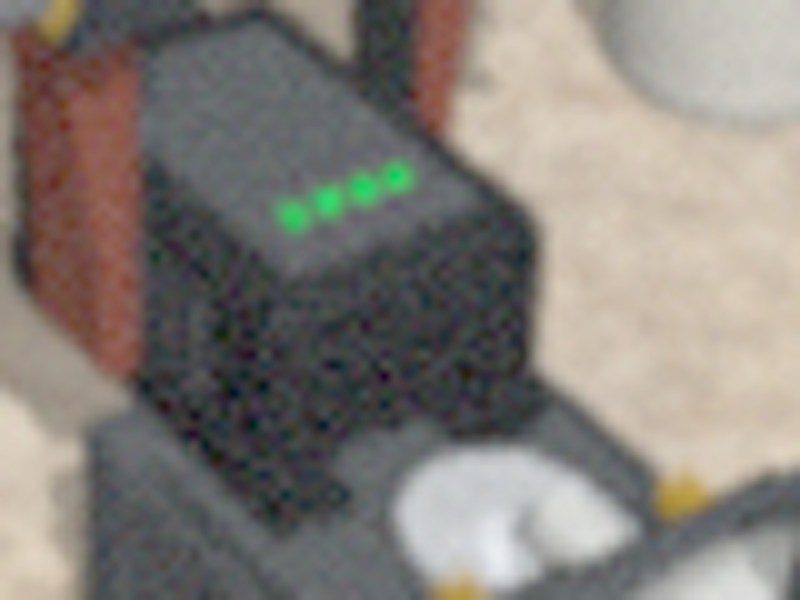

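```bash
sed -i 's/win=(235,235,325,305)/win=(245,245,325,305)/; s/k=8.8/k=10.0/' o5.py; python3 o5.py 6 456.07,-76.07,151 -0.5,0.8
```

```text
(no output)
```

View pics/o5_6.png

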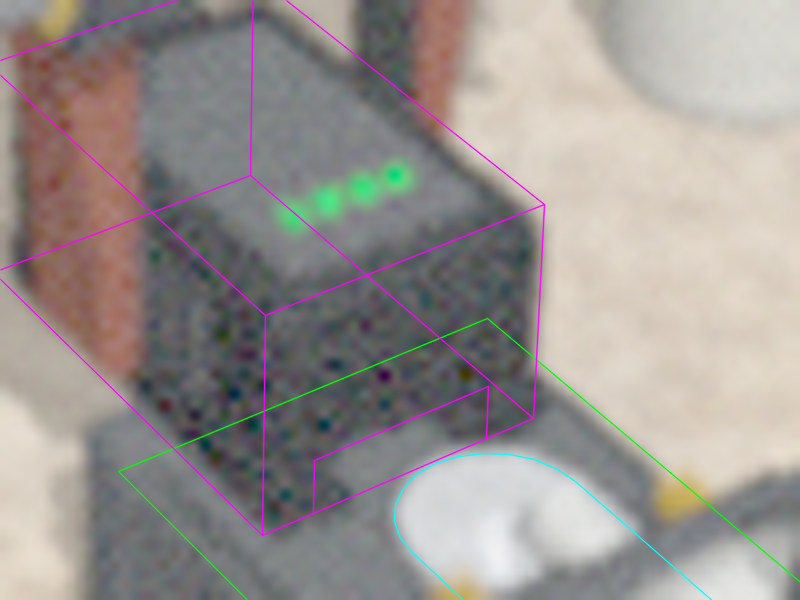

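```bash
python3 - <<'E'
from h import *
env.move_l(vp(-22,0,151.2),rate=20); st("raise",VY)
for x in (-14,-9,-4,1,6,11):
    r=env.move_l(vp(x,0,151.2),rate=30,f_stop=8); st((x,r),VY)
    if r: break
E
```

```text
raise t 17.48 [455.75 -76.04 151.06] fx 0.1 fy -1.2 fz -4.9 w 57.74 [-0.05  0.11  0.04]
(-14, False) t 17.89 [457.3  -84.19 151.04] fx -0.1 fy 0.4 fz -5.3 w 57.84 [-0.03  0.01 -0.02]
(-9, False) t 18.21 [458.34 -89.04 151.18] fx 0.1 fy 0.2 fz -3.2 w 57.98 [-0.06  0.07 -0.  ]
(-4, False) t 18.52 [459.3  -93.93 151.2 ] fx 0.0 fy -0.2 fz -3.4 w 57.77 [-0.01  0.08 -0.04]
(1, False) t 18.84 [460.22 -98.87 151.18] fx 1.1 fy 0.1 fz -5.1 w 57.97 [-0.02  0.02  0.01]
(6, False) t 19.16 [ 461.17 -103.76  151.2 ] fx -0.1 fy -0.6 fz -5.3 w 57.71 [0.01 0.07 0.01]
(11, False) t 19.48 [ 462.09 -108.7   151.21] fx 0.3 fy 0.0 fz -4.7 w 58.17 [-0.02  0.    0.02]
```

```bash
python3 - <<'E'
from h import *
import cv2
cv2.imwrite(f"pics/scene7.png",viewer.camera("scene"))
s=cv2.imread("pics/scene7.png")
gm=lambda i:(255*(i/255.)**.6).astype(np.uint8)
cv2.imwrite("pics/b7.png",gm(cv2.resize(s[245:305,245:325],(800,600),interpolation=cv2.INTER_CUBIC)))
E
```

```text
(no output)
```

View pics/b7.png

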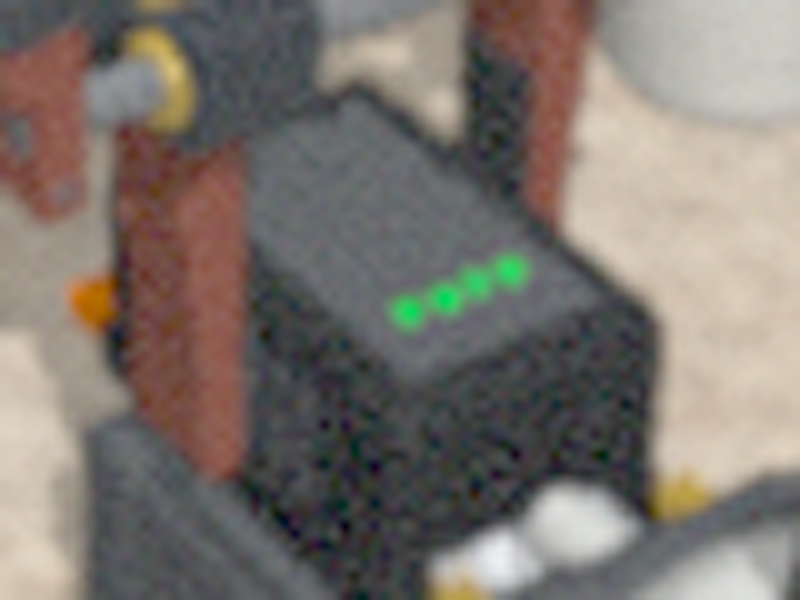

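```bash
python3 - <<'E'
from h import *
a=np.radians(VY);xv=np.array([np.cos(a),np.sin(a),0])
for x in np.r_[15,18,20:34:2]:
    r=env.move_l(vp(x,0,151.2),rate=20,f_stop=9)
    s=st((x,r),VY); f=-s["force"]@xv
    if f>17 or (r and f>12): break
E
```

```text
(np.int64(15), False) t 19.88 [ 462.79 -112.55  151.19] fx -0.7 fy 1.1 fz -6.1 w 58.23 [0.01 0.07 0.01]
(np.int64(18), False) t 20.18 [ 463.08 -115.09  151.12] fx -3.7 fy 0.7 fz -3.2 w 57.57 [ 0.65  0.17 -0.  ]
(np.int64(20), False) t 20.43 [ 463.46 -117.01  151.14] fx -5.9 fy 0.1 fz -3.3 w 58.21 [ 0.8   0.07 -0.03]
(np.int64(22), False) t 20.68 [ 463.79 -118.77  151.22] fx -6.4 fy -0.0 fz -1.8 w 57.83 [ 1.19  0.13 -0.02]
(np.int64(24), False) t 20.93 [ 464.1  -120.54  151.21] fx -8.2 fy 1.0 fz -0.9 w 57.76 [1.47 0.15 0.03]
(np.int64(26), False) t 21.18 [ 464.41 -122.32  151.25] fx -8.3 fy 1.1 fz 0.1 w 57.61 [1.69 0.18 0.08]
(np.int64(28), False) t 21.43 [ 464.82 -124.38  151.25] fx -9.4 fy 1.4 fz -1.0 w 58.68 [1.56 0.2  0.02]
(np.int64(30), False) t 21.68 [ 465.14 -126.28  151.23] fx -9.8 fy 1.5 fz 1.0 w 57.91 [ 1.61  0.13 -0.05]
(np.int64(32), False) t 21.93 [ 465.48 -128.16  151.23] fx -9.6 fy 1.3 fz -0.5 w 57.80 [1.69 0.19 0.05]
```

```bash
python3 - <<'E'
from h import *
a=np.radians(VY);xv=np.array([np.cos(a),np.sin(a),0])
pa=None
for x in np.arange(33,45,.7):
    r=env.move_l(vp(x,0,151.2),rate=10,f_stop=6)
    ss=[env.read_state()]
    for _ in range(2): env.hold(.04); ss.append(env.read_state())
    f=-np.mean([s["force"]@xv for s in ss]); ax=np.mean([(s["tool_pos"][:2]-VO)@xv[:2] for s in ss])
    print("%.1f %s f %.1f ax %.2f t %.2f fz %.1f"%(x,r,f,ax,ss[-1]["time_s"],ss[-1]["force"][2]))
    if r or f>15.5 or (pa is not None and ax-pa<.25): break
    pa=ax
E
```

```text
33.0 False f 9.8 ax 31.85 t 22.26 fz -0.7
33.7 False f 11.1 ax 32.48 t 22.59 fz 0.8
34.4 False f 11.0 ax 33.14 t 22.93 fz -0.4
35.1 False f 11.9 ax 33.79 t 23.26 fz 1.5
35.8 False f 11.7 ax 34.44 t 23.59 fz 0.7
36.5 False f 11.9 ax 35.10 t 23.93 fz 1.5
37.2 False f 12.3 ax 35.76 t 24.26 fz 1.5
37.9 False f 10.3 ax 36.68 t 24.59 fz 0.2
38.6 False f 11.7 ax 37.23 t 24.93 fz -1.1
39.3 False f 12.6 ax 37.84 t 25.26 fz 0.3
40.0 False f 14.9 ax 38.22 t 25.59 fz 0.1
40.7 False f 19.5 ax 38.36 t 25.93 fz 3.0
```

```bash
python3 - <<'E'
from h import *
a=np.radians(VY);xv=np.array([np.cos(a),np.sin(a),0])
for x in (39.3,38,37,36,35.3):
    env.move_l(vp(x,0,151.2),rate=15); env.hold(.1); s=st(x,VY); print((s["tool_pos"][:2]-VO)@xv[:2])
    if s["force"]@xv>5: break
E
```

```text
39.3 t 26.27 [ 466.64 -134.82  151.15] fx -12.7 fy 2.3 fz -0.6 w 57.71 [2.01 0.07 0.1 ]
37.71057243269041
38 t 26.62 [ 466.51 -133.8   151.16] fx -11.1 fy 1.1 fz -0.9 w 57.97 [1.75 0.14 0.08]
36.68071552370138
37 t 26.98 [ 466.45 -133.6   151.07] fx -6.6 fy -0.3 fz -1.5 w 58.22 [0.93 0.27 0.05]
36.4705930356862
36 t 27.32 [ 466.4  -133.35  151.09] fx 0.6 fy -3.2 fz -4.1 w 57.54 [-0.33  0.51  0.03]
36.221968094740454
35.3 t 27.68 [ 466.42 -133.16  151.1 ] fx 5.8 fy -5.2 fz -6.7 w 57.91 [-1.21  0.63  0.  ]
36.03210085794447
```

```bash
python3 - <<'E'
from h import *
import cv2
env.move_l(vp(36,0,151.2),rate=15); st("n",VY)
set_gripper(80); st("open",VY)
s=env.read_state()["tool_pos"]
env.move_l([s[0],s[1],200],rate=80,f_stop=8); st("up",VY)
env.move_l([s[0],s[1],290],rate=150,f_stop=10)
env.reach([380,120,320],q(VY)); st("away",VY)
for n in("scene","top"): cv2.imwrite(f"pics/{n}8.png",viewer.camera(n))
gm=lambda i:(255*(i/255.)**.5).astype(np.uint8)
t=gm(cv2.imread("pics/top8.png"));s=gm(cv2.imread("pics/scene8.png"))
cv2.imwrite("pics/a8.png",cv2.resize(t[200:275,350:450],(800,600),interpolation=cv2.INTER_CUBIC))
cv2.imwrite("pics/b8.png",cv2.resize(s[245:320,240:340],(800,600),interpolation=cv2.INTER_CUBIC))
E
```

```text
n t 27.93 [ 466.42 -133.28  151.08] fx 2.0 fy -5.3 fz -5.2 w 57.74 [-0.78  0.66 -0.01]
open t 28.48 [ 466.88 -133.04  151.32] fx -0.1 fy -0.3 fz 0.0 w 80.05 [-0.1   0.04 -0.04]
up t 29.24 [ 466.69 -133.    199.91] fx 0.3 fy 0.1 fz 0.3 w 79.80 [-0.04  0.05  0.  ]
away t 31.04 [380.35 119.63 319.7 ] fx -0.0 fy 0.6 fz -1.0 w 80.06 [-0.05 -0.01  0.01]
```

View pics/a8.png

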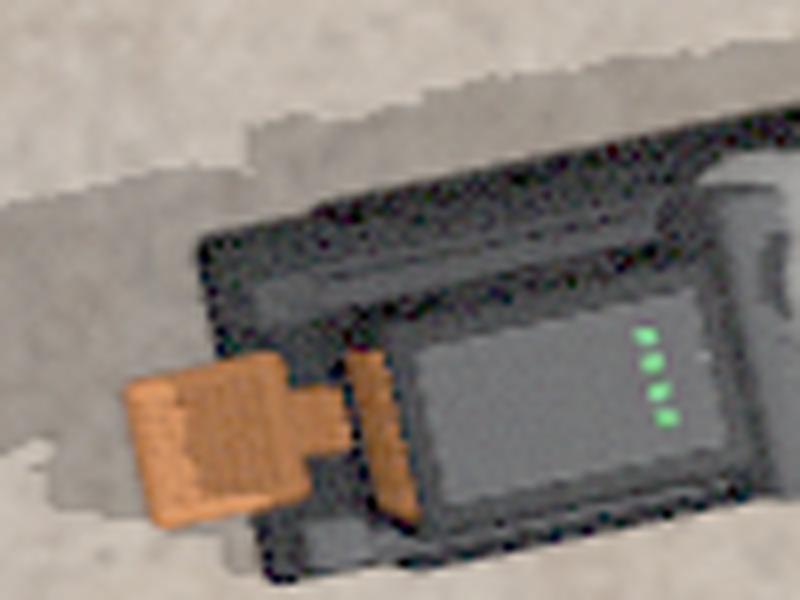

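View pics/b8.png

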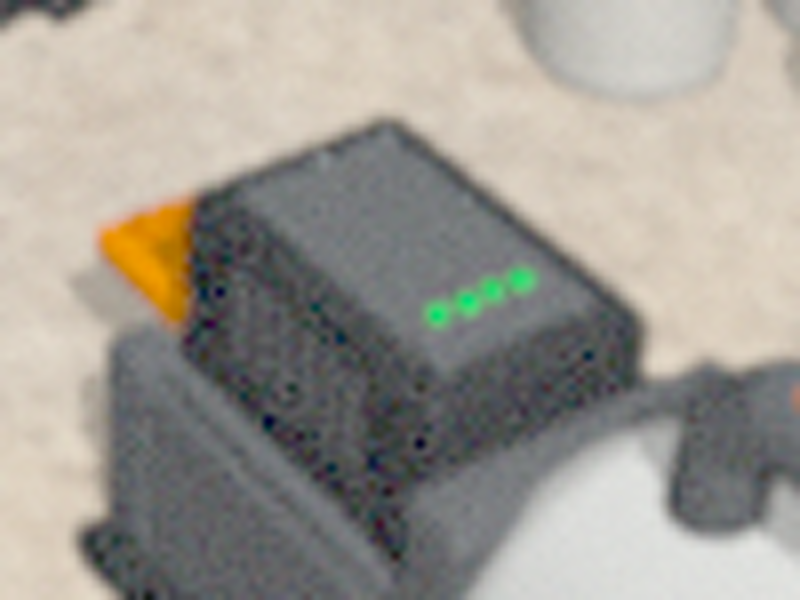

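View pics/scene8.png

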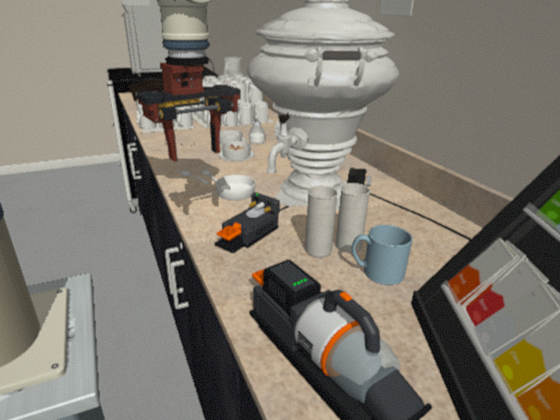

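The pack sits home on the vacuum: its lights in a8 are at (655,378), and its front end is at the end wall. It stayed there after I let go, and the bystanders look unmoved. I'm handing in the job.

```bash
python3 - <<'E'
from h import *
workorder.sign_off(); print(env.read_state()["time_s"])
E
```

```text
the job is handed in; nothing more can be done
the job is handed in; nothing more can be done
```

The pack is locked on the vacuum and the job is handed in, with about 31 s of the 69 s on the clock at the last check. I pressed the charger's tab with about 10 N, and the pack popped back about 20 mm. I then gripped it, slid it off the rail, lifted it, turned it, set it behind the vacuum's rail nose and slid it on.

**Push and click:** The push needed at most about 12 N before the click, which showed as a drop to about 10 N. I stopped on the buffers at 19.5 N total push. With the pin taking about 12 N of that, I estimate about 7 N was on the buffers themselves.

**Last checks:**
- **Catch:** Pulling back lightly, the force reversed to about 6 N while the tool crept back only about 0.4 mm, so the catch is holding the pack.
- **Let go:** After release, both cameras showed the pack still seated on the vacuum and the bystanders apparently unmoved. The tool force read close to zero.

**Disagreements:**
- **Camera offset:** The scene camera's overlays sat about 1.5 pixels (2–3 mm) off from the top camera's. I allowed for this by comparing the pack and rail within the same picture and by watching the contact forces.
- **Along-rail position:** By the tool's reading, home came about 3 mm short of where I expected it. I went by the click and the catch test instead. I had no direct reading of the catch joint or of the pack's final position.

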